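Try the sample cover, free its catch if caught, hold it open

ROBOT

A 6-joint arm with a two-finger parallel gripper is mounted at the origin on the work surface. World frame = base frame: x ahead of the robot, y to its left, z up, the work surface at z = 0. Lengths are in m, angles in degrees, forces in N, time in s.
With the tool pointing down it reaches from about 0.3 to 0.75 m from the base axis. Payload 8.5 kg.
Tool frame: the origin (TCP) lies at the very end of the fingers, on their centre line; the grasp point (between the pads) lies 19 mm behind it (env.grasp_offset is the distance from the TCP to the grasp point, in m); y points along the fingers, z is the direction in which the jaws open and shut, and the axes are right-handed (so a half turn about y gives the same grasp; the last joint's range is limited). The gripper opens to 85 mm and grips with 20 to 120 N. Pads are 22 mm wide; open, the fingers measure 114 mm over their backs; the gripper's body (76 mm by 85 mm) begins 54 mm behind the grasp point. The pads swing forward as they close: fully open they stand 13 mm farther back than shut.
Start: joints at [-12.336, 21.807, 74.336, -0, 83.858, -12.336], TCP at [0.55, 0, 0.231] pointing down, gripper open.
Joint ranges: [-178.18, 178.18], [-50.72, 133.34], [12.68, 142.11], [-81.47, 261.47], [9.98, 163.14], [-165.26, 165.26]. Speed limits (degrees/s): [136.94, 136.94, 180, 180, 180, 180].

INTERFACE

Orientations are given as a 3x3 rotation matrix whose columns are the frame's x, y, z axes.
In Python, from rig import env gives the robot as it stands. The module is installed in compiled form; this text tells all that it offers.
- The arm moves only by the shell command python3 -m pendant 'ROWS' [FORCE]. ROWS is JSON, a list of rows, each a list of 3 entries, a list of its own where there are three numbers: the shift along the world's x, y, z as a fraction of full scale, then the turn about the world's z as a fraction of full scale, then the opening, from 0 (shut) to 1 (fully open). A call has 1 to 12 rows; each row shifts and turns the commanded pose from where the row before left it; what a row does not reach is not made up. Full scale, the value 1, is 30 mm for a shift and 5 degrees for a turn. A row lasts 1/12 s, in which the tool goes at most 41.7 mm and 7.16 degrees, less where a joint would pass 70% of its speed; a pose out of reach is approached as far as the arm can. A call with a number of a shift or a turn outside -1 to 1 is refused whole. A call with a gripper value outside its range is refused whole. The fingers move at their own pace and stop on an object; FORCE is the grip in N (left out, the last holds). Time passes only in rows, so rows that do not move let the fingers close. It gives the time, the measured TCP pose, the force and the opening at its end, in the units of the state.
- env.observe(): the state, without advancing time (a new reading comes with each control period).
- env.get_image(name): name is "scene" or "side" or "wrist"; returns (picture, depth): 420x560x3 uint8, red, green, blue; 420x560 float32, m along the optical axis (not along the pixel's ray), 0 where there is no reading.
- env.camera_model(name): a dict with "camera_matrix" (3x3 intrinsics, pixels), "R" (3x3) and "t" (3): a world point X has camera coordinates R X + t; the wrist camera has in their place "tool_from_camera" (4x4, takes a point from camera to tool coordinates, whose origin is the TCP and whose axes are the tool frame's). Camera axes: x right, y down, z forward; pixel columns grow to the right and rows downward; lengths in m; the calibration is good to about 2 mm. A picture is of the moment at which its call begins: read the wrist's pose just before it. camera_model takes no time and is no camera call.
- env.close_job(): hands the job in, once; it reports no verdict.
The state is a dict: "time_s": time; "q": joint angles; "qvel": joint speeds; "joint_efforts": joint torques, N m; "position": TCP position; "tool_rot": TCP orientation; "ft_force": force on the tool from outside, world axes, zero at the start; "wrist_torque": the same for the moment, N m; "grip_width": finger opening in m.
Only numpy, scipy, OpenCV 4.12 (cv2) and the standard library are available. Lean on these libraries where they do the work, as an engineer would, in place of code of your own. Each camera call takes 0.05 s, during which the arm holds its last target.

TASK

First tug the cover of the white sample module up by its metal handle, leaving the thumb catch alone, to learn whether the hidden catch is holding it. If it is caught, let it down and slide the thumb catch away from the cover to free it; then raise the cover by its handle to 45 degrees or more and finish while still holding it there by the handle, steady (it falls shut if let go). Do not disturb the bottle, the beaker or the vial rack.

Things in the scene. Friction and masses are not known exactly. Their poses are not given: they have to be found in the camera images.
- module: White sample module fixed to the bench, 240 (x) by 300 (y) by 120 mm high; origin at the centre of its underside. Its -x side is the front (towards the robot), its -y side the right. A chamber in its top is closed by the cover; the flat deck right of the cover (top at z = 120 mm) carries the thumb catch.
- cover: The cover: white panel 200 (x) by 180 (y) by 12 mm, top 133 mm above the bench, with a bright metal handle in front; 0.35 to 0.7 kg (hidden). Origin: middle of its hinge line, 90 mm behind and 125 mm above the module's origin, axis along the module's y. Its x, y, z axes are the module's when shut, and tilt with it.
- cover_angle (a joint): Opening angle of the cover in rad: 0 shut (level) to 1.3, front edge up. It falls shut when let go. If caught, it rises only about 0.03 rad (8 mm at the handle) and stops hard; otherwise it simply comes up. Nothing outside shows which.
- pull (a point): The cover's bright metal handle: bar 22 mm in diameter, 36 mm long, along the module's y, on a 16 mm wide, 12 mm thick stem before the cover's front edge; module front face 35 mm behind its centre. This point: bar centre, 245 mm from the hinge line, 2 mm above it when shut (127 mm above the bench). Turns with the cover; pinched on its flat ends it can pivot between the fingers.
- catch (a joint): Travel in m of the thumb catch: 0 is home (near the cover), 0.020 is fully released, away from the cover along the module's -y. It slides with about 3 N and stays where it is left. If the cover is caught, it is let go once the catch is past 0.012 with the cover down.
- catch_grip (a point): Middle of the top of the thumb catch, a black upright block 24 (x) by 14 (y) by 28 mm standing on the deck; this point is 150 mm above the bench. Moves with the catch; home it is 60 mm in front of and 110 mm right of the module's origin.
- reagent: Bystander: amber bottle, 60 mm diameter, 130 mm tall, origin under its centre, on the bench left of the module.
- beaker: Bystander: glass beaker, 68 mm diameter, 85 mm tall, origin under its centre, on the bench left of the module.
- vial_rack: Bystander: grey vial rack 60 by 120 mm, 52 mm tall with its vials, origin under its centre, on the bench right of the module.

How it is judged (in metres and radians):
On the way:
1. the cover is tugged up while the thumb catch is still home (value of joint cover_angle above 0.02 rad and value of joint catch below 0.005 m and contact force between the fingers and cover above 0.5 N and distance between the grasp point and pull below 0.05 m), for 0.1 s.
At the end, for the whole second after the job is handed in: The cover stands open by more than 0.70 rad (40 degrees), still (under 0.15 rad/s), carried by the fingers (over 1 N) at its handle (grasp point within 50 mm of the bar's centre); bottle, beaker and rack within 30 mm of where they were (value of joint cover_angle above 0.7 rad and velocity of joint cover_angle between -0.15 and 0.15 rad/s and contact force between the fingers and cover above 1 N and distance of each of reagent, beaker, vial_rack from where it was at the start of the episode below 0.03 m and distance between the grasp point and pull below 0.05 m); the arm keeps its last pose, push and grip.
It fails at once if the bottle, beaker or rack is knocked over or pushed away (distance of any of reagent, beaker, vial_rack from where it was at the start of the episode above 0.03 m or angle between any of reagent, beaker's own z axis and vertical above 0.5 rad).
It also fails if it takes over 56 s, if anything falls off the work surface, if the arm or the gripper's body presses on something with over 40 N, if the wrist force passes 120 N, or if a joint passes its speed limit or range.

## Working session

There is one attempt and no reset: what is moved stays moved. The work goes in short steps, Python scripts to look and compute and a shell command to move; the robot and the scene stay as the last step left them, time stands still between calls to the robot, and variables do not carry over. Pictures are saved under pics/ and viewed, and the job is handed in when it is done.

```bash
mkdir -p pics; cat > h.py <<'E'
import numpy as np, cv2
from rig import env
np.set_printoptions(precision=4,suppress=True)
def snap(name,tag):
    s=env.observe(); im,d=env.get_image(name); cv2.imwrite(f'pics/{tag}.png',im[:,:,::-1]); np.savez(f'pics/{tag}.npz',im=im,d=d,p=s['position'],R=s['tool_rot']); return im,d,s
def world(name,u,v,d,s=None):
    m=env.camera_model(name);K=np.array(m['camera_matrix']);c=np.linalg.inv(K)@np.array([u,v,1.])*d
    if name=='wrist':
        T=np.array(m['tool_from_camera']);t=T[:3,:3]@c+T[:3,3];return np.array(s['tool_rot'])@t+np.array(s['position'])
    return np.array(m['R']).T@(c-np.array(m['t']))
E
python3 - <<'E'
from h import *
s=env.observe(); print({k:s[k] for k in ('time_s','position','tool_rot','ft_force','grip_width')},env.grasp_offset)
snap('scene','s0');snap('side','d0')
for n in('scene','side'):
    m=env.camera_model(n);print(n,-np.array(m['R']).T@m['t'],np.array(m['R'])[2])
E
```

```text
{'time_s': 0.0, 'position': array([0.5497, 0.    , 0.2307]), 'tool_rot': array([[-0.    , -0.0014,  1.    ],
       [-1.    ,  0.0003, -0.    ],
       [-0.0003, -1.    , -0.0014]]), 'ft_force': array([-0.7989, -0.1051,  0.4783]), 'grip_width': 0.08506291656153865} 0.0187
scene [1.3436 0.1184 0.8458] [-0.7084 -0.0975 -0.699 ]
side [ 0.3181 -0.6075  0.9587] [ 0.2512  0.5834 -0.7724]
```

View pics/s0.png

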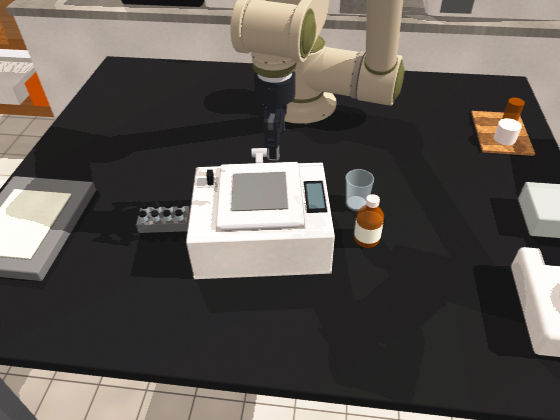

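View pics/d0.png

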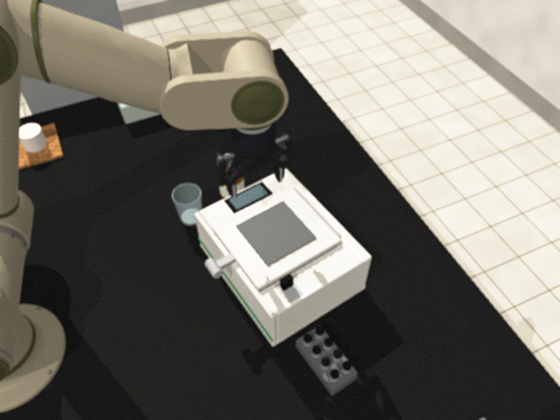

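The scene view shows the module with its handle at about (259,155), catch at (210,177), display at (315,197), beaker (359,190), bottle (369,225) and rack (163,218). In the side view the handle is at about (215,267) and the catch at (287,283). Next I'll measure these.

```bash
python3 - <<'E'
from h import *
for n,tag in(('scene','s0'),('side','d0')):
    z=np.load(f'pics/{tag}.npz');im=z['im'];d=z['d']
    m=env.camera_model(n);K=np.array(m['camera_matrix']);R=np.array(m['R']);t=np.array(m['t'])
    v,u=np.mgrid[:420,:560];P=(np.stack([(u-K[0,2])/K[0,0]*d,(v-K[1,2])/K[1,1]*d,d],-1)-t)@R
    ok=d>0
    x,y,zz=P[...,0],P[...,1],P[...,2]
    roi=ok&(x>.4)&(x<1.0)&(y>-.3)&(y<.3)
    white=im.min(-1)>110
    # deck+cover top
    for lo,hi,l in((.113,.124,'deck'),(.127,.140,'cover')):
        mk=(roi&(zz>lo)&(zz<hi)&(im.max(-1)>40)).astype(np.uint8)
        nn,lab,st,c=cv2.connectedComponentsWithStats(mk)
        for i in np.argsort(-st[1:,4])[:2]+1:
            pts=P[lab==i]; r=cv2.minAreaRect(pts[:,:2].astype(np.float32)); print(n,l,st[i],np.median(pts[:,2]),r)
    # catch: dark above .125
    mk=roi&(zz>.135)&(zz<.158)&(im.max(-1)<80)
    nn,lab,st,c=cv2.connectedComponentsWithStats(mk.astype(np.uint8))
    for i in range(1,nn):
        if st[i,4]>8: print(n,'catch?',c[i],st[i,4],P[lab==i].min(0),P[lab==i].max(0),P[lab==i].mean(0))
u0,v0=259,155
for n,tag,uv in(('scene','s0',(259,155)),('side','d0',(215,267))):
    z=np.load(f'pics/{tag}.npz');
    for du in(-4,0,4):
        for dv in(-4,0,4):
            print(n,du,dv,world(n,uv[0]+du,uv[1]+dv,z['d'][uv[1]+dv,uv[0]+du]),z['im'][uv[1]+dv,uv[0]+du])
for t in('s0','d0'):
    im=cv2.imread(f'pics/{t}.png'); c=im[140:240,180:340] if t=='s0' else im[170:345,180:380]
    cv2.imwrite(f'pics/{t}z.png',cv2.resize(c,None,fx=800/c.shape[1] if t=='s0' else 3.4,fy=800/c.shape[1] if t=='s0' else 3.4,interpolation=cv2.INTER_CUBIC))
E
```

```text
scene deck [ 187  163  148   83 4689] 0.12050235239628919 ((0.5836092233657837, -0.03500336408615112), (0.2457149475812912, 0.30046144127845764), 9.739673614501953)
scene deck [366 201  13   8  41] 0.11945018822356823 ((0.5734818577766418, 0.2051878273487091), (0.02748171053826809, 0.013272491283714771), 67.15907287597656)
scene cover [ 216  148   88   83 5477] 0.1345132798188312 ((0.551569938659668, -0.040534958243370056), (0.26080137491226196, 0.18008585274219513), 9.482144355773926)
scene cover [367 194  13  10  96] 0.13040172379980078 ((0.5672922134399414, 0.2082614153623581), (0.0261593796312809, 0.027955107390880585), 56.443031311035156)
scene catch? [209.5692 175.3231] 65 [ 0.5327 -0.16    0.1363] [ 0.5568 -0.1458  0.1545] [ 0.5485 -0.1526  0.1469]
side deck [ 195  169  176  150 5922] 0.11910728754152715 ((0.5707350969314575, -0.03707253932952881), (0.2604771852493286, 0.30265912413597107), 9.42495059967041)
side deck [214 273   9   6  19] 0.12027564382629442 ((0.43105968832969666, -0.07786458730697632), (0.01749477908015251, 0.003436871338635683), 7.297667980194092)
side cove
[... 630 characters left out ...]
 213]
scene 0 0 [ 0.4475 -0.0581  0.1331] [240 235 233]
scene 0 4 [ 0.4629 -0.0557  0.1334] [240 234 233]
scene 4 -4 [ 0.4348 -0.0504  0.1359] [226 216 215]
scene 4 0 [ 0.4396 -0.05    0.1277] [149 141 140]
scene 4 4 [ 0.2976 -0.077   0.0008] [39 37 38]
side -4 -4 [ 0.4259 -0.0574  0.1403] [229 228 224]
side -4 0 [ 0.4234 -0.0631  0.1358] [214 213 209]
side -4 4 [ 0.4206 -0.07    0.1332] [189 189 183]
side 0 -4 [ 0.4335 -0.0578  0.1361] [192 189 185]
side 0 0 [ 0.4304 -0.0663  0.1358] [220 218 213]
side 0 4 [ 0.4274 -0.0741  0.1346] [218 217 211]
side 4 -4 [ 0.4411 -0.0586  0.1323] [231 229 224]
side 4 0 [ 0.4379 -0.0669  0.1318] [180 177 172]
side 4 4 [ 0.4346 -0.0762  0.1329] [147 145 139]
```

View pics/s0z.png

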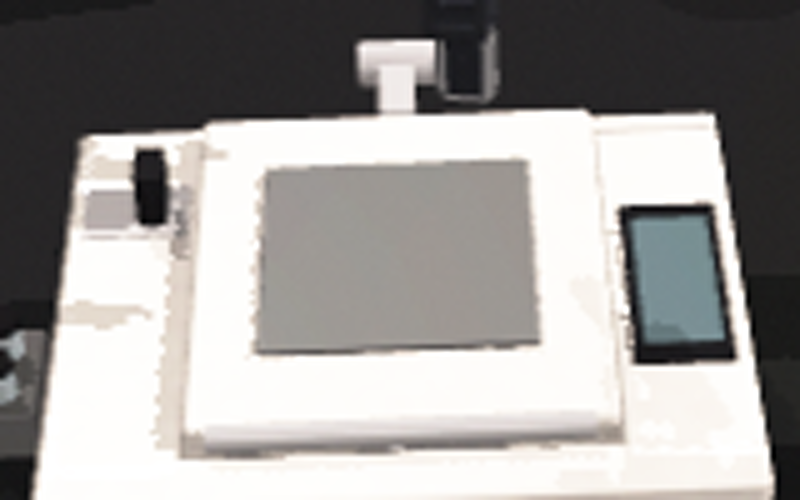

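View pics/d0z.png

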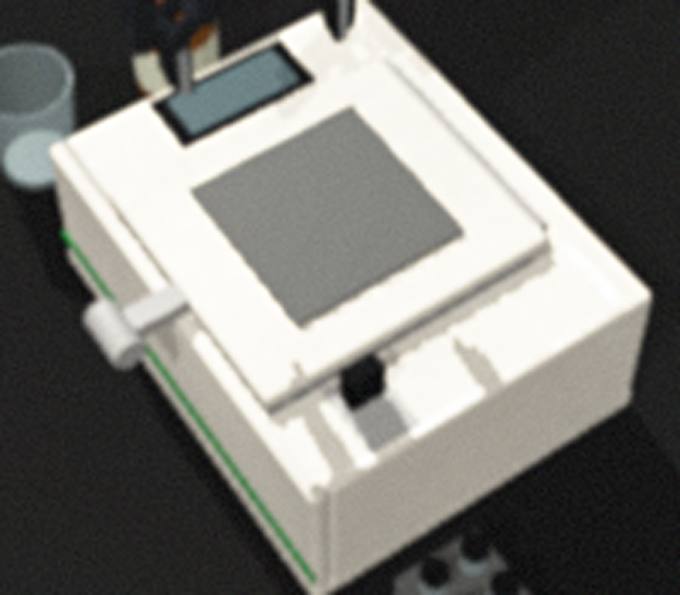

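```bash
python3 - <<'E'
from h import *
print(env.camera_model('wrist')['tool_from_camera'])
s=env.observe();p=np.array(s['position'])
a=np.radians(9.5);ex=np.array([np.cos(a),np.sin(a)]);ey=np.array([-ex[1],ex[0]])
o=np.array([.5845,-.035]);pull=o-.155*ex;catch=o-.06*ex-.11*ey;print(pull,catch,(pull-p[:2])/.03, ex,ey)
E
python3 -m pendant '[[[-0.5,-0.25,0],-1,0.7],[[-0.5,-0.25,0],-1,0.7],[[-0.5,-0.25,0],-1,0.7],[[-0.5,-0.25,0],-1,0.7],[[-0.5,-0.25,0],-1,0.7],[[-0.5,-0.25,0],-1,0.7],[[-0.5,-0.25,0],-1,0.7],[[-0.4,-0.25,0],-1,0.7]]' 60
python3 -m pendant '[[[0,0,0],-1,0.7],[[0,0,0],-1,0.7],[[0,0,0],-1,0.7],[[0,0,0],-1,0.7],[[0,0,0],-1,0.7],[[0,0,0],-1,0.7],[[0,0,0],-1,0.7],[[0,0,0],-1,0.7],[[0,0,0],-0.1,0.7],[[0,0,0],0,0.7],[[0,0,0],0,0.7]]'
python3 - <<'E'
from h import *
s=env.observe();print(s['position'],s['tool_rot'],s['grip_width'],s['ft_force'],s['q']);snap('wrist','w1');snap('scene','s1')
E
```

```text
[[-0.0001  0.9475  0.3199 -0.0811]
 [-0.0007 -0.3199  0.9475 -0.1433]
 [ 1.     -0.0002  0.0007 -0.0003]
 [ 0.      0.      0.      1.    ]]
[ 0.4316 -0.0606] [ 0.5435 -0.1534] [-3.9367 -2.0215] [0.9863 0.165 ] [-0.165   0.9863]
time_s: 0.77
position: [0.4318, -0.0601, 0.2311]
tool_rot: [[-0.646, -0.001, 0.763], [-0.763, 0.0, -0.646], [0.0, -1.0, -0.001]]
ft_force: [-0.8, 0.3, 0.2]
grip_width: 0.0599
time_s: 1.68
position: [0.4329, -0.06, 0.2312]
tool_rot: [[-0.986, -0.0, 0.167], [-0.167, 0.0, -0.986], [0.0, -1.0, -0.0]]
ft_force: [0.5, -0.6, 0.5]
grip_width: 0.06
[ 0.4329 -0.06    0.2312] [[-0.9859 -0.0003  0.1674]
 [-0.1674  0.0001 -0.9859]
 [ 0.0003 -1.     -0.0002]] 0.05998533011720804 [ 0.4871 -0.6252  0.4866] [-23.4832  10.4208  90.8597   0.0005  78.7377  56.8807]
```

View pics/w1.png

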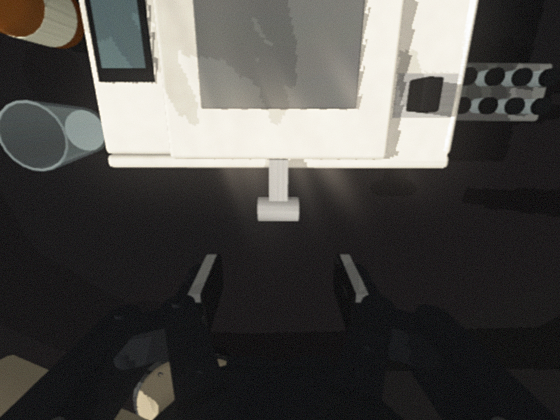

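View pics/s1.png

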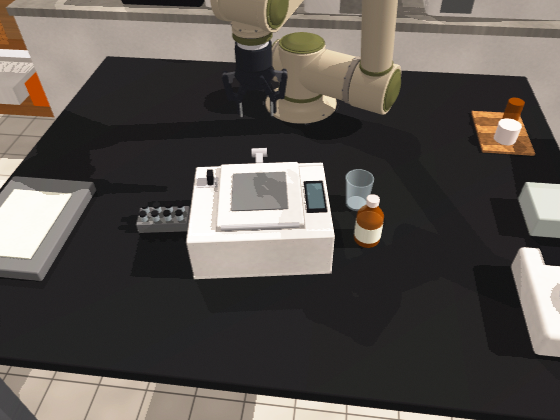

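The wrist view shows the bar at (278,209), square with the image, with its stem running up to the cover. The catch is at (424,95), and the rack and beaker are both clear. I'll refine the bar and catch positions from this view.

```bash
python3 - <<'E'
from h import *
z=np.load('pics/w1.npz');im,d=z['im'],z['d'];s=dict(position=z['p'],tool_rot=z['R'])
v,u=np.mgrid[:420,:560]
m=(im.min(-1)>90)&(u>250)&(u<305)&(v>195)&(v<225)
c=(u[m].min()+u[m].max())/2,(v[m].min()+v[m].max())/2; print(u[m].min(),u[m].max(),v[m].min(),v[m].max())
D=d[205:214,265:292];print('depth',np.median(D),world('wrist',c[0],c[1],np.median(D),s))
P=np.array([world('wrist',a,b,d[b,a],s) for b,a in zip(v[m],u[m])]);print(P.min(0),P.max(0),np.median(P,0))
k=(im.max(-1)<60)&(u>400)&(u<450)&(v>70)&(v<120);P=np.array([world('wrist',a,b,d[b,a],s) for b,a in zip(v[k],u[k])]);k2=P[:,2]>.145;print('catch',k2.sum(),P[k2].mean(0),P[k2].min(0),P[k2].max(0))
E
```

```text
257 299 196 220
depth 0.2509215 [ 0.4328 -0.0614  0.1374]
[ 0.3671 -0.0994 -0.0008] [ 0.5138 -0.0398  0.3745] [ 0.4324 -0.0611  0.1367]
catch 708 [ 0.5405 -0.1527  0.1514] [ 0.5138 -0.1624  0.1451] [ 0.5526 -0.0474  0.3745]
```

The bar centre measures (0.432,-0.061) with its top at 0.137, which matches the plan to about 1 mm. I'll go down and grip.

```bash
python3 -m pendant '[[[0,-0.03,-0.5],0,0.7],[[0,0,-0.5],0,0.7],[[0,0,-0.5],0,0.7],[[0,0,-0.5],0,0.7],[[0,0,-0.5],0,0.7],[[0,0,-0.5],0,0.7],[[0,0,-0.5],0,0.7],[[0,0,-0.4],0,0.7],[[0,0,-0.3],0,0.7],[[0,0,0],0,0.7],[[0,0,0],0,0.7]]' 60
python3 -m pendant '[[[0,0,0],0,0.3],[[0,0,0],0,0.3],[[0,0,0],0,0.3],[[0,0,0],0,0.2],[[0,0,0],0,0.2],[[0,0,0],0,0.2],[[0,0,0],0,0.2]]' 60
python3 - <<'E'
from h import *
snap('wrist','w2')
E
```

```text
time_s: 2.7
position: [0.433, -0.0609, 0.1053]
tool_rot: [[-0.986, -0.001, 0.166], [-0.166, 0.0, -0.986], [0.001, -1.0, -0.0]]
ft_force: [-0.0, 0.0, 0.3]
grip_width: 0.06
time_s: 3.28
position: [0.4331, -0.0601, 0.1063]
tool_rot: [[-0.986, 0.001, 0.165], [-0.165, 0.001, -0.986], [-0.002, -1.0, -0.001]]
ft_force: [-1.0, 6.2, 6.8]
grip_width: 0.0352
```

View pics/w2.png

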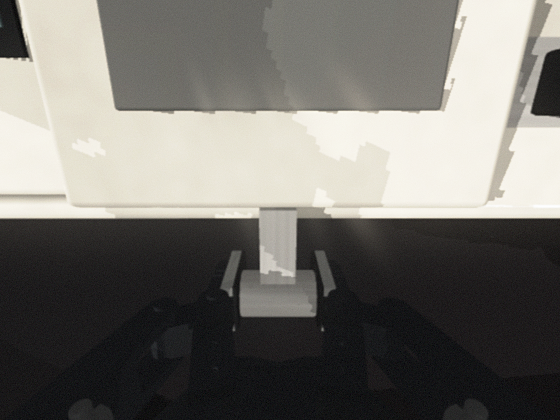

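The bar (about 278,292) sits between both pads at 35 mm opening. Now the gentle tug.

```bash
python3 -m pendant '[[[0,0,0.07],0,0.2],[[0,0,0.07],0,0.2],[[0,0,0.07],0,0.2],[[0,0,0],0,0.2],[[0,0,0],0,0.2]]'
python3 -m pendant '[[[0,0,0.05],0,0.2],[[0,0,0],0,0.2],[[0,0,0],0,0.2]]'
python3 -m pendant '[[[0,0,0.05],0,0.2],[[0,0,0],0,0.2],[[0,0,0],0,0.2]]'
```

```text
time_s: 3.75
position: [0.4332, -0.0601, 0.1119]
tool_rot: [[-0.986, 0.001, 0.165], [-0.165, 0.002, -0.986], [-0.001, -1.0, -0.001]]
ft_force: [4.0, 5.7, -4.6]
grip_width: 0.0356
time_s: 4.0
position: [0.4332, -0.0601, 0.1133]
tool_rot: [[-0.986, 0.001, 0.165], [-0.165, 0.002, -0.986], [-0.001, -1.0, -0.001]]
ft_force: [4.2, 6.7, -4.8]
grip_width: 0.0353
time_s: 4.25
position: [0.4333, -0.0601, 0.1144]
tool_rot: [[-0.986, 0.001, 0.165], [-0.165, 0.002, -0.986], [-0.001, -1.0, -0.002]]
ft_force: [5.8, 6.0, -10.1]
grip_width: 0.0348
```

```bash
python3 -m pendant '[[[0,0,0.05],0,0.2],[[0,0,0],0,0.2],[[0,0,0],0,0.2]]'
python3 -m pendant '[[[0,0,0.05],0,0.2],[[0,0,0],0,0.2],[[0,0,0],0,0.2]]'
python3 - <<'E'
from h import *
snap('wrist','w3');snap('side','d3')
E
```

```text
time_s: 4.5
position: [0.4333, -0.06, 0.1155]
tool_rot: [[-0.986, 0.0, 0.165], [-0.165, 0.002, -0.986], [-0.001, -1.0, -0.002]]
ft_force: [8.4, 5.3, -16.6]
grip_width: 0.0349
time_s: 4.75
position: [0.4333, -0.06, 0.1164]
tool_rot: [[-0.986, -0.0, 0.165], [-0.165, 0.002, -0.986], [-0.0, -1.0, -0.002]]
ft_force: [11.3, 3.8, -23.1]
grip_width: 0.0347
```

View pics/w3.png

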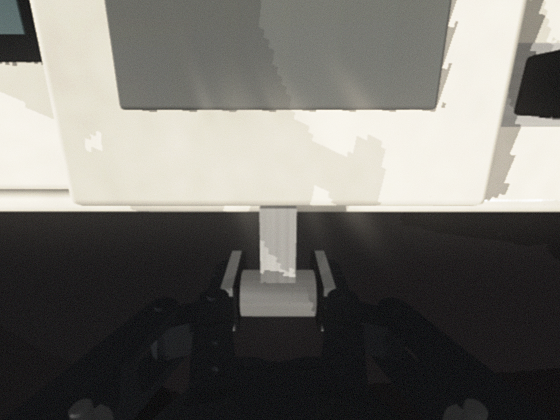

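The cover is caught. It rose about 8 mm, then the downward force climbed steadily from 5 to 23 N, and the bar at (278,292) didn't slip in the pads. I'll let it down, release it and go up.

```bash
python3 -m pendant '[[[0,0,-0.1],0,0.2],[[0,0,-0.1],0,0.2],[[0,0,-0.1],0,0.2],[[0,0,-0.11],0,0.2],[[0,0,0],0,0.2]]'
python3 -m pendant '[[[0,0,0],0,0.7],[[0,0,0],0,0.7],[[0,0,0],0,0.7],[[0,0,0],0,0.7],[[0,0,0.3],0,0.7],[[0,0,0.5],0,0.7],[[0,0,0.5],0,0.7],[[0,0,0.5],0,0.7],[[0,0,0.5],0,0.6],[[0,0,0],0,0.6],[[0,0,0],0,0.6]]'
python3 - <<'E'
from h import *
im,d,s=snap('wrist','w4');p=s['position']
v,u=np.mgrid[:420,:560]
k=(im.max(-1)<60)&(u>400)&(v<200);P=np.array([world('wrist',a,b,d[b,a],s) for b,a in zip(v[k],u[k])])
k2=(P[:,2]>.142)&(P[:,2]<.158)&(P[:,0]>.5);c=P[k2]
print(p,k2.sum(),c.mean(0),c.min(0),c.max(0))
t=np.array([.5425,-.1530]);print((t-p[:2])/.03)
E
```

```text
time_s: 5.27
position: [0.4331, -0.0601, 0.1064]
tool_rot: [[-0.986, 0.001, 0.165], [-0.165, 0.001, -0.986], [-0.001, -1.0, -0.001]]
ft_force: [-2.7, 5.2, 6.5]
grip_width: 0.035
time_s: 6.18
position: [0.4331, -0.061, 0.1744]
tool_rot: [[-0.986, 0.001, 0.165], [-0.165, -0.001, -0.986], [-0.001, -1.0, 0.001]]
ft_force: [0.1, -0.7, 0.6]
grip_width: 0.051Traceback (most recent call last):
  File "<stdin>", line 4, in <module>
  File "h.py", line 7, in world
    m=env.camera_model(name);K=np.array(m['camera_matrix']);c=np.linalg.inv(K)@np.array([u,v,1.])*d
ValueError: time passes only in moves, steps and waits
```

View pics/w4.png

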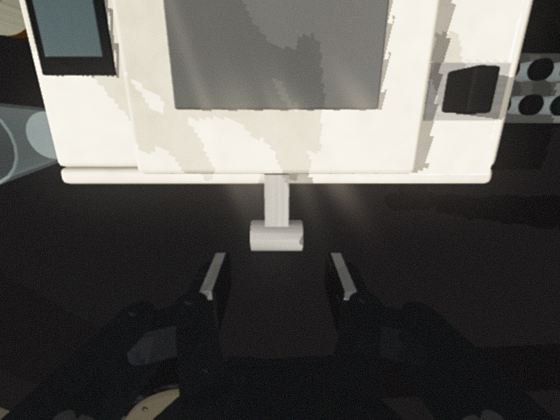

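The cover is down again with the handle free at (277,236), and the catch block is at (472,90). I'll locate its top with a single vectorised calculation.

```bash
python3 - <<'E'
from h import *
m=env.camera_model('wrist');K=np.array(m['camera_matrix']);T=np.array(m['tool_from_camera'])
z=np.load('pics/w4.npz');im,d,p,R=z['im'],z['d'],z['p'],z['R']
v,u=np.mgrid[:420,:560]
C=np.stack([(u-K[0,2])/K[0,0]*d,(v-K[1,2])/K[1,1]*d,d],-1);W=(C@T[:3,:3].T+T[:3,3])@R.T+p
k=(im.max(-1)<60)&(u>430)&(u<510)&(v>55)&(v<125)&(W[...,2]>.144)&(W[...,2]<.158)
c=W[k];r=cv2.minAreaRect(c[:,:2].astype(np.float32));print(k.sum(),np.median(c[:,2]),c.mean(0),r)
print(p,(np.array(r[0])-p[:2])/.03)
E
```

```text
1442 0.1503203177288302 [ 0.5407 -0.1534  0.1498] ((0.5406211614608765, -0.15480788052082062), (0.023629052564501762, 0.015153136104345322), 9.743156433105469)
[ 0.4331 -0.061   0.1744] [ 3.5844 -3.126 ]
```

```bash
python3 -m pendant '[[[0.45,-0.39,0],0,0.5],[[0.45,-0.39,0],0,0.5],[[0.45,-0.39,0],0,0.5],[[0.45,-0.39,0],0,0.5],[[0.45,-0.39,0],0,0.5],[[0.45,-0.39,0],0,0.5],[[0.45,-0.39,0],0,0.5],[[0.45,-0.39,0],0,0.5],[[0,0,0],0,0.5],[[0,0,0],0,0.5]]' 25
python3 -m pendant '[[[0,0,-0.3],0,0.5],[[0,0,-0.3],0,0.5],[[0,0,-0.3],0,0.5],[[0,0,-0.3],0,0.5],[[0,0,0],0,0.5],[[0,0,0],0,0.5]]'
python3 - <<'E'
from h import *
snap('wrist','w5')
E
```

```text
time_s: 7.07
position: [0.5406, -0.1546, 0.1727]
tool_rot: [[-0.986, -0.002, 0.165], [-0.165, 0.001, -0.986], [0.002, -1.0, -0.002]]
ft_force: [0.2, 0.1, 0.4]
grip_width: 0.0427
time_s: 7.57
position: [0.5407, -0.1543, 0.1377]
tool_rot: [[-0.986, -0.001, 0.165], [-0.165, 0.001, -0.986], [0.001, -1.0, -0.001]]
ft_force: [-0.2, -0.3, 0.3]
grip_width: 0.0429
```

View pics/w5.png

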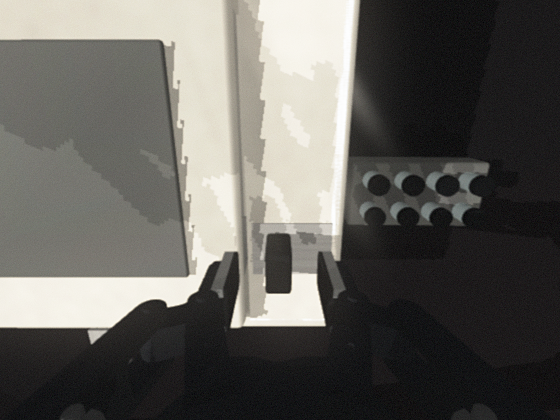

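The catch block at (278,263) is centred between the open fingers. I'll pinch it and slide it away from the cover.

```bash
python3 -m pendant '[[[0,0,0],0,0],[[0,0,0],0,0],[[0,0,0],0,0],[[0,0,0],0,0],[[0,0,0],0,0],[[0,0,0],0,0]]' 25
python3 -m pendant '[[[0.02,-0.12,0],0,0],[[0.02,-0.12,0],0,0],[[0.02,-0.12,0],0,0],[[0.02,-0.12,0],0,0],[[0.02,-0.12,0],0,0],[[0.02,-0.12,0],0,0],[[0,0,0],0,0],[[0,0,0],0,0]]'
python3 - <<'E'
from h import *
snap('wrist','w6')
E
```

```text
time_s: 8.12
position: [0.5412, -0.1545, 0.1388]
tool_rot: [[-0.986, 0.001, 0.165], [-0.165, -0.0, -0.986], [-0.001, -1.0, 0.001]]
ft_force: [-1.3, 0.7, 5.6]
grip_width: 0.0131
time_s: 8.78
position: [0.5443, -0.1735, 0.1388]
tool_rot: [[-0.986, -0.001, 0.166], [-0.166, 0.005, -0.986], [-0.0, -1.0, -0.005]]
ft_force: [-1.3, 12.2, 9.6]
grip_width: 0.013
```

View pics/w6.png

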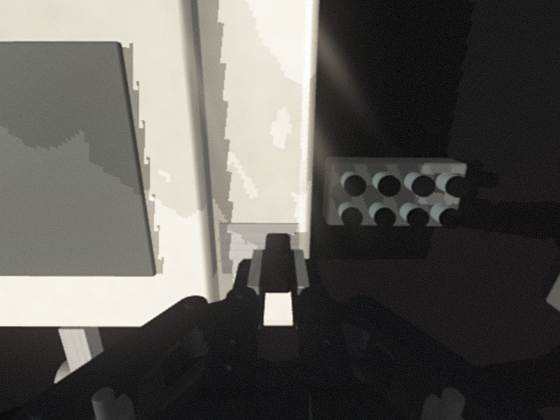

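The catch travelled about 19–20 mm and met its end stop at 12 N; it's held at (278,265), clear of the cover. I'll release it, go up, and look at both the catch and the handle.

```bash
python3 -m pendant '[[[0,0.06,0],0,0],[[0,0,0],0,0.5],[[0,0,0],0,0.5],[[0,0,0],0,0.5],[[0,0,0],0,0.5],[[0,0,0.4],0,0.5],[[0,0,0.5],0,0.5],[[0,0,0.5],0,0.5],[[0,0,0],0,0.6],[[0,0,0],0,0.6]]' 60
python3 -m pendant '[[[-0.45,0.38,0],0,0.7],[[-0.45,0.38,0],0,0.7],[[-0.45,0.38,0],0,0.7],[[-0.45,0.38,0],0,0.7],[[-0.45,0.38,0],0,0.7],[[-0.45,0.38,0],0,0.7],[[-0.45,0.38,0],0,0.7],[[-0.45,0.38,0],0,0.7],[[0,0.35,0],0,0.7],[[0,0.3,0],0,0.7],[[0,0,0],0,0.7],[[0,0,0],0,0.7]]'
python3 - <<'E'
from h import *
im,d,s=snap('wrist','w7');p,R=s['position'],s['tool_rot']
m=env.camera_model('wrist');K=np.array(m['camera_matrix']);T=np.array(m['tool_from_camera'])
v,u=np.mgrid[:420,:560]
C=np.stack([(u-K[0,2])/K[0,0]*d,(v-K[1,2])/K[1,1]*d,d],-1);W=(C@T[:3,:3].T+T[:3,3])@R.T+p
a=np.radians(9.5);ex=np.array([np.cos(a),np.sin(a)]);ey=np.array([-ex[1],ex[0]]);o=np.array([.5835,-.035])
M=np.stack([(W[...,:2]-o)@ex,(W[...,:2]-o)@ey,W[...,2]],-1)
for n,k in(('catch',(im.max(-1)<60)&(abs(M[...,2]-.15)<.006)&(M[...,0]<-.02)&(M[...,0]>-.1)&(M[...,1]<-.09)),('bar',(abs(M[...,2]-.132)<.008)&(M[...,0]<-.14)&(M[...,0]>-.18)&(abs(M[...,1])<.04)&(im.min(-1)>90))):
    if k.sum(): print(n,k.sum(),'module',M[k].min(0),M[k].max(0),'world',W[k].mean(0))
print(p)
E
```

```text
time_s: 9.67
position: [0.5447, -0.1745, 0.1804]
tool_rot: [[-0.986, 0.001, 0.165], [-0.165, -0.001, -0.986], [-0.001, -1.0, 0.001]]
ft_force: [-0.4, -0.1, -0.1]
grip_width: 0.0513
time_s: 10.67
position: [0.4372, -0.0635, 0.18]
tool_rot: [[-0.986, -0.0, 0.166], [-0.166, -0.0, -0.986], [0.0, -1.0, 0.0]]
ft_force: [-0.6, -1.2, -0.6]
grip_width: 0.06
catch 1400 module [-0.0741 -0.1379  0.144 ] [-0.0496 -0.1228  0.1528] world [ 0.544  -0.1722  0.1497]
bar 1594 module [-0.1668 -0.0189  0.126 ] [-0.14    0.0172  0.1398] world [ 0.433  -0.0611  0.1357]
[ 0.4372 -0.0635  0.18  ]
```

View pics/w7.png

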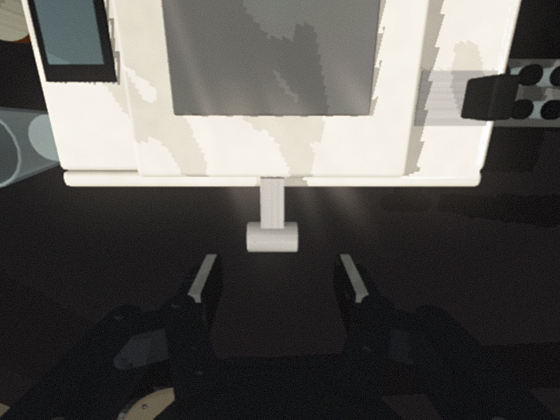

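The catch is now at (487,97), 130 mm right of the module's origin, so it has moved the full 20 mm. The bar is at (272,237), unchanged. I'll regrip the handle.

```bash
python3 -m pendant '[[[-0.16,0.08,0],0,0.7],[[0,0,-0.4],0,0.7],[[0,0,-0.5],0,0.7],[[0,0,-0.5],0,0.7],[[0,0,-0.5],0,0.7],[[0,0,-0.35],0,0.7],[[0,0,-0.2],0,0.7],[[0,0,0],0,0.7],[[0,0,0],0,0.7]]' 60
python3 -m pendant '[[[0,0,0],0,0.2],[[0,0,0],0,0.2],[[0,0,0],0,0.2],[[0,0,0],0,0.2],[[0,0,0],0,0.2],[[0,0,0],0,0.2],[[0,0,0],0,0.2]]' 60
python3 -m pendant '[[[0,0,0.1],0,0.2],[[0,0,0.1],0,0.2],[[0,0,0.1],0,0.2],[[0,0,0.1],0,0.2],[[0,0,0.1],0,0.2],[[0,0,0],0,0.2],[[0,0,0],0,0.2]]'
```

```text
time_s: 11.47
position: [0.4319, -0.0614, 0.107]
tool_rot: [[-0.986, -0.0, 0.165], [-0.165, 0.0, -0.986], [0.0, -1.0, -0.0]]
ft_force: [0.2, -1.1, 0.3]
grip_width: 0.0598
time_s: 12.05
position: [0.4319, -0.0603, 0.1078]
tool_rot: [[-0.986, 0.001, 0.165], [-0.165, 0.001, -0.986], [-0.001, -1.0, -0.001]]
ft_force: [-1.3, 5.8, 6.9]
grip_width: 0.0349
time_s: 12.63
position: [0.4323, -0.0603, 0.1221]
tool_rot: [[-0.986, 0.002, 0.165], [-0.165, 0.002, -0.986], [-0.002, -1.0, -0.001]]
ft_force: [6.5, 7.2, -5.5]
grip_width: 0.0349
```

```bash
python3 - <<'E'
import numpy as np
a=np.radians(9.5);r=.245;f=lambda t:(np.array([-r*np.cos(t)-.002*np.sin(t), r*np.sin(t)+.002*np.cos(t)]))
t=np.radians(np.array([3.5,6,10,14,18,22,26,30,34,38,42,46,50,54]))
P=np.array([f(x) for x in t]);d=np.diff(P,axis=0)/.03
for x,q in zip(np.degrees(t[1:]),d):print(round(x,1),np.round([q[0]*np.cos(a),q[0]*np.sin(a),q[1]],3))
print(f(t[0])-f(0))
E
```

```text
6.0 [0.026 0.004 0.355]
10.0 [0.074 0.012 0.564]
14.0 [0.112 0.019 0.557]
18.0 [0.151 0.025 0.547]
22.0 [0.188 0.031 0.534]
26.0 [0.224 0.038 0.519]
30.0 [0.26  0.043 0.501]
34.0 [0.294 0.049 0.481]
38.0 [0.327 0.055 0.458]
42.0 [0.358 0.06  0.434]
46.0 [0.387 0.065 0.407]
50.0 [0.415 0.069 0.378]
54.0 [0.44  0.074 0.347]
[0.00033488 0.01495316]
```

The cover now comes freely past the old stop: 14 mm up with only 5.5 N. I'll raise it along its arc in 2° rows.

```bash
python3 -m pendant '[[[0.026,0.004,0.355],0,0.2],[[0.037,0.006,0.282],0,0.2],[[0.037,0.006,0.282],0,0.2],[[0.056,0.01,0.278],0,0.2],[[0.056,0.01,0.278],0,0.2],[[0.075,0.012,0.274],0,0.2],[[0.075,0.012,0.274],0,0.2],[[0,0,0],0,0.2]]'
python3 -m pendant '[[[0.094,0.015,0.267],0,0.2],[[0.094,0.015,0.267],0,0.2],[[0.112,0.019,0.26],0,0.2],[[0.112,0.019,0.26],0,0.2],[[0.13,0.022,0.25],0,0.2],[[0.13,0.022,0.25],0,0.2],[[0,0,0],0,0.2]]'
python3 - <<'E'
from h import *
snap('side','d8');snap('wrist','w8')
E
```

```text
time_s: 13.3
position: [0.4435, -0.0583, 0.1836]
tool_rot: [[-0.986, 0.003, 0.165], [-0.165, 0.002, -0.986], [-0.003, -1.0, -0.001]]
ft_force: [6.8, 6.5, -6.0]
grip_width: 0.0349
time_s: 13.88
position: [0.4635, -0.055, 0.2297]
tool_rot: [[-0.986, 0.001, 0.166], [-0.166, 0.002, -0.986], [-0.002, -1.0, -0.002]]
ft_force: [4.0, 5.6, -7.3]
grip_width: 0.0351
```

View pics/d8.png

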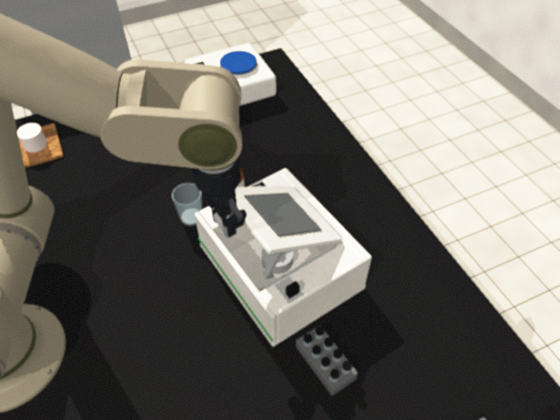

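View pics/w8.png

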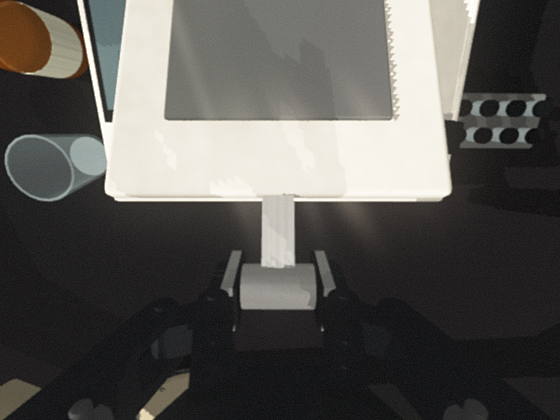

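The cover is open about 30°, with the bar still firmly between the pads at (278,287) and the bystanders undisturbed. Continuing to about 52°.

```bash
python3 -m pendant '[[[0.147,0.025,0.24],0,0.2],[[0.147,0.025,0.24],0,0.2],[[0.163,0.027,0.229],0,0.2],[[0.163,0.027,0.229],0,0.2],[[0.179,0.03,0.217],0,0.2],[[0.179,0.03,0.217],0,0.2],[[0.194,0.032,0.204],0,0.2],[[0.194,0.032,0.204],0,0.2],[[0,0,0],0,0.2]]'
python3 -m pendant '[[[0.207,0.034,0.189],0,0.2],[[0.207,0.034,0.189],0,0.2],[[0.147,0.024,0.116],0,0.2],[[0.07,0.012,0.06],0,0.2],[[0,0,0],0,0.2],[[0,0,0],0,0.2],[[0,0,0],0,0.2],[[0,0,0],0,0.2]]'
python3 - <<'E'
from h import *
s=env.observe();p=np.array(s['position']);a=np.radians(9.5)
h=np.array([.5835+.09*np.cos(a),-.035+.09*np.sin(a)])
g=p+np.array(s['tool_rot'])[:,1]*-env.grasp_offset
L=(h-g[:2])@[np.cos(a),np.sin(a)];print(g,L,np.hypot(L,g[2]-.125),np.degrees(np.arctan2(g[2]-.125,L)),s['qvel'])
snap('side','d9');snap('wrist','w9');snap('scene','s9')
E
```

```text
time_s: 14.73
position: [0.504, -0.0482, 0.2824]
tool_rot: [[-0.986, -0.001, 0.166], [-0.166, 0.002, -0.986], [0.001, -1.0, -0.002]]
ft_force: [1.4, 4.6, -7.2]
grip_width: 0.035
time_s: 15.4
position: [0.522, -0.0452, 0.2984]
tool_rot: [[-0.986, -0.003, 0.166], [-0.166, 0.002, -0.986], [0.002, -1.0, -0.002]]
ft_force: [0.1, 4.7, -7.3]
grip_width: 0.0351
[ 0.5221 -0.0452  0.3171] 0.15225806965034577 0.24511669062709732 51.598693178686574 [ 0.0516 -0.0277  0.0227 -0.003   0.0207  0.07  ]
```

View pics/s9.png

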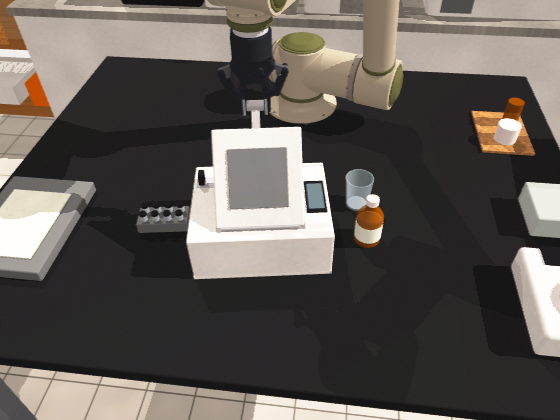

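View pics/w9.png

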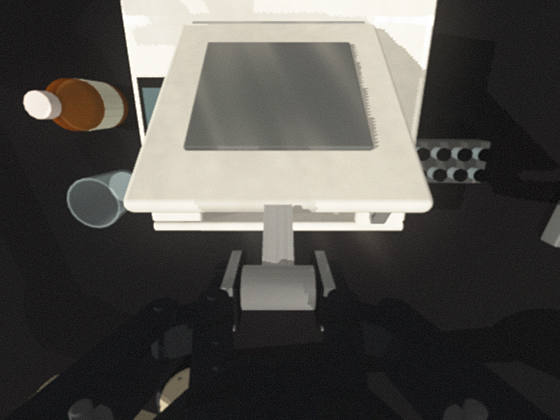

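View pics/d9.png

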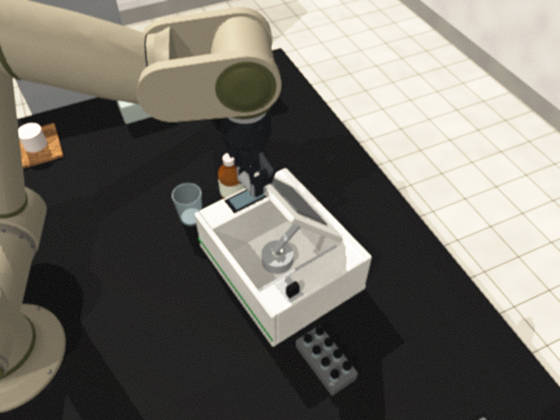

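The cover is held open with the bar between the pads at (278,287). The bottle (369,222), beaker (359,190) and rack (163,218) are where they started. As an independent check, I'll fit the cover plane from the scene depth, then settle and hand in.

```bash
python3 -m pendant '[[[0,0,0],0,0.2],[[0,0,0],0,0.2],[[0,0,0],0,0.2],[[0,0,0],0,0.2]]'
python3 - <<'E'
from h import *
m=env.camera_model('scene');K=np.array(m['camera_matrix']);R=np.array(m['R']);t=np.array(m['t'])
d=np.load('pics/s9.npz')['d'];v,u=np.mgrid[150:205:3,232:286:3];D=d[v,u]
P=((np.stack([(u-K[0,2])/K[0,0]*D,(v-K[1,2])/K[1,1]*D,D],-1)-t)@R)[D>0]
n=np.linalg.svd(P-P.mean(0))[2][2] if False else np.linalg.svd(P-P.mean(0),full_matrices=False)[2][2]
print('tilt',np.degrees(np.arccos(abs(n[2]))),len(P))
a=np.load('pics/s0.npz')['im'].astype(int);b=np.load('pics/s9.npz')['im'].astype(int)
for nm,(x0,x1,y0,y1) in dict(bottle_beaker=(340,390,165,250),rack=(130,188,200,236)).items(): print(nm,np.abs(a-b)[y0:y1,x0:x1].mean())
s=env.observe();print(s['ft_force'],s['grip_width'],s['qvel'])
E
```

```text
time_s: 15.88
position: [0.522, -0.0452, 0.2984]
tool_rot: [[-0.986, -0.003, 0.166], [-0.166, 0.002, -0.986], [0.002, -1.0, -0.002]]
ft_force: [-0.5, 6.1, -7.1]
grip_width: 0.035
tilt 50.616332028447545 342
bottle_beaker 2.5607058823529414
rack 4.23786717752235
[-0.4914  6.0725 -7.1142] 0.03497166804295966 [ 0.0032 -0.0375  0.0511  0.0182  0.0222  0.067 ]
```

```bash
python3 -c "
from rig import env
print(env.close_job())"
```

```text
the job is handed in; nothing more can be done
None
```

The job is handed in: the cover was caught, I freed it with the thumb catch, and it is now held open at about 51° by its handle. It took about 16 s of the 56 s allowed.

- **Tug:** With the catch untouched, I lifted the handle about 8 mm. It then stopped hard, with the load rising from 5 to 23 N, so I let the cover back down.
- **Catch:** I pinched the thumb catch and slid it away from the cover until it met its end stop. The wrist camera put it 20 mm from home.
- **Raising:** I gripped the handle again and raised the cover along its arc, with no sign of the hidden catch.

Last checks before handing in:
- **Angle:** 51.6° from the arm's position and 50.6° from a plane fitted to the camera depth. They differ by 1°, and both are above 45°.
- **Hold:** The arm was still. The gripper was closed on the bar at 35 mm, with the grip set to 60 N, and about 7 N of the cover's weight hung on the wrist.
- **Bystanders:** The bottle, beaker and rack looked unmoved in the before and after pictures. I didn't measure their positions separately.
- **Oddity:** A steady sideways force of 5–6 N stayed on the wrist while gripping the handle, from the grip being slightly off centre. It is far below the limit.

No check failed. One measuring script stopped with an error part-way, and I redid its calculation from the saved picture.

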